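Fit the coin cell and snap the battery cap onto a beacon

TASK

Lay the coin cell flat in the round well on top of the beacon housing that is clamped in its assembly nest and let go of it, then set the large snap cap over the same boss and press it straight down until it clicks, and keep pressing past the click until it is fully home on the flange. Finish while still pressing the cap down firmly and steadily, as with a thumb, without lifting off; leave everything else on the bench where it lies.

Things in the scene. Friction and masses are not known exactly. Their poses are not given: they have to be found in the camera images.
- base: Lower half of a round grey plastic tracking beacon, bolted by two ears in a fixed aluminium nest plate 84 x 120 x 12 mm (x, y, z). Origin: centre of the nest's underside, on the bench; z up, the beacon's axis. Ears with thumb screws (tops 25 mm above the bench) lie 45 mm out along +y and -y. Its flat round flange is 63 mm across, 24 mm above the bench; the boss stands on it.
- base_seat (a point): Centre of the flange's top face (24 mm above the bench), on the beacon's axis: the cap's underside comes to lie here. z up.
- base_boss (a point): Centre of the boss's top (36 mm above the bench), on the axis, z up. The round boss (the stud) is 35 mm across at the flange, narrows to 30 mm between 3 and 8 mm up and ends 12 mm above the flange. Three sprung catches 120 degrees apart stick out of it to 20.5 mm from the axis, 4.1 mm above the flange, and slope back above: they yield inwards and centre a cap about 2 mm off.
- base_well (a point): Centre of the floor of the round well in the top of the boss (32 mm above the bench): the coin cell's underside comes to lie here. The well is 26.4 mm across and 4 mm deep, its rim (36 mm above the bench) is 1.8 mm thick. z up.
- cell: Coin cell, bright steel disc 24.5 mm across and 7.7 mm thick, 11 g, lying flat on the bench; origin at the centre of its underside, z up. Lower edge rounded (21 mm across at the very bottom, full width 1.6 mm up). In the well it stands 3.7 mm above the rim.
- cap: Snap cap: round grey ribbed plastic cap 48 mm across and 20 mm high, 22 g, standing mouth down on the bench; origin at the centre of its underside (mouth), z up through the closed top. Hollow, 42 mm across and 17 mm deep inside, with an inward lip 2 mm high at the mouth, 37.4 mm across. Any yaw fits.
- cap_top (a point): Centre of the cap's flat top. Pushed down over the boss, the lip meets the catches about 8 mm above the seat; the push rises to about 8 to 14 N, drops as the lip rides over them, and they snap out above it in the last 2 mm; then the cap stands on the rigid flange, its top 44 mm above the bench.
- small_cap: Bystander: smaller, low grey cap 33 mm across, 12 mm high, of another beacon. Origin at the centre of its underside. Leave it.
- tape: Bystander: roll of cream masking tape lying flat, 92 mm across, 24 mm high. Origin at the centre of its underside. Leave it.
- tweezers: Bystander: steel tweezers lying flat, 120 mm long along their x, 11 mm wide, 6 mm high. Origin near the middle, on the bench. Leave them.
- controller: Bystander: small motor speed controller board with an aluminium plate, 56 x 28 x 12 mm. Origin at the centre of its underside. Leave it.
- motor: Bystander: small round motor standing up, 28 mm across, 34 mm high with its shaft. Origin at the centre of its underside. Leave it.
- flux_jar: Bystander: amber jar with a black lid, 48 mm across, 42 mm high. Origin at the centre of its underside. Leave it.
- driver: Bystander: screwdriver lying on the bench, 170 mm long along its x. Leave it.
Not all that is in view belongs to the job. Of the things that look like the cell, take the one that is farthest to the robot's left at the start.

How it is judged:
By the outcome, as a careful person would: the job done as asked, in the order asked, and still so for the second after the job is handed in, while the arm keeps its last pose, push and grip.
It also fails if it takes over 64 s, if anything falls off the work surface, if the arm or the gripper's body presses on something with over 40 N, if the wrist force passes 120 N, or if a joint passes its speed limit or range.

ROBOT

A 7-joint arm with a two-finger parallel gripper is mounted at the origin on the work surface. World frame = base frame: x ahead of the robot, y to its left, z up, the work surface at z = 0. Lengths are in m, angles in rad, forces in N, time in s.
With the tool pointing down it reaches from about 0.35 to 0.9 m from the base axis. Payload 8.1 kg.
Tool frame: the origin (TCP) lies midway between the tips of the shut fingers; the grasp point (between the pads) lies 19 mm behind it; z points along the fingers, y is the line along which they close (so a half turn about z gives the same grasp; the last joint's range is limited). The gripper opens to 92 mm and grips with 3 to 60 N. Pads are 19 mm wide; open, the fingers measure 130 mm over their backs; the gripper's body (75 mm by 190 mm) begins 47 mm behind the grasp point.
Start: joints at [-1.452, 0.434, 0.025, 1.573, -0.012, 1.134, -0.075], TCP at [0.138, 0.61, 0.227] pointing down, gripper open.
Joint ranges: [-2.62, 2.62], [-0.44, 2.09], [-1.27, 1.32], [0.08, 2.57], [-1.32, 4.46], [0.12, 2], [-2.74, 2.74]. Speed limits (rad/s): [2.22, 2.22, 3.01, 3.01, 3.14, 3.14, 3.14].

INTERFACE

Orientations are given as a rotation vector (axis times angle).
In Python, from cell import arm gives the robot as it stands.
- The arm moves only by the tool carry_out, never from a script. Its arguments are lists of equal length, an entry for each row: "claw": the finger opening in cm, from 0 to 9.18; "delta_pos": the shift along the tool's x, y, z in cm, a list of three; "angular": the turn, a rotation vector about the tool's x, y, z in rad, a list of three. In form: {"claw": [claw, ...], "delta_pos": [[dx, dy, dz], ...], "angular": [[ax, ay, az], ...]}. A call has 1 to 20 rows; each row shifts and turns the commanded pose from where the row before left it, along the tool's axes as they then stand; what a row does not reach is not made up. A row lasts 1/10 s, in which the tool goes at most 50 mm and 8.59 degrees, less where a joint would pass 70% of its speed; a pose out of reach is approached as far as the arm can. A call with a gripper value outside its range is refused whole. The fingers move at their own pace and stop on an object; "force" is the grip in N (left out, the last holds). Time passes only in rows, so rows that do not move let the fingers close. It gives the time, the measured TCP pose, the force, the opening and the grip force at its end, in the units of the state.
- arm.observe(): the state, without advancing time (a new reading comes with each control period).
- arm.get_image(name): name is "scene" or "side" or "wrist"; returns a dict with "frame" (420x560x3 uint8, red, green, blue), "mtx" (3x3 intrinsics, pixels), "T" (4x4, takes a point from camera to world coordinates). Camera axes: x right, y down, z forward; pixel columns grow to the right and rows downward; lengths in m; the calibration is good to about 2 mm. A picture is of the moment at which its call begins. There is no depth.
- arm.sign_off(): hands the job in; it is judged then, once.
Trained networks look in a picture, given as the dict that the camera call returned (one of the last four; its "shot" number tells which), for a name from the list of things; names that differ only in an ending like _2 or _b are one class to them, and where a whole thing is asked for, a point or a joint stands for the part that bears it (a point fixed in the world has none). Each returns a list of dicts, best first, with "conf" (0 to 1); they miss things now and then, are a little off and sometimes report something else, mostly with a low value. They report only what shows in the picture. A call takes as long as a camera call. They do not tell look-alikes from the thing itself.
- arm.look_for(label, picture): "centre" ([column, row] as shares, 0 to 1, of the picture: columns of its width, rows of its height, amid what is visible of it).
- arm.trace(label, picture): "region" (420x560 bool, what is visible of it) and "centre" ([column, row] as shares, 0 to 1, of the picture: columns of its width, rows of its height, amid what is visible of it).
- arm.place_of(label, picture): "centre" ([column, row] as shares, 0 to 1, of the picture: columns of its width, rows of its height: a listed point, or the origin of a listed thing).
The state is a dict: "clock": time; "joints": joint angles; "dq": joint speeds; "joint_efforts": joint torques, N m; "position": TCP position; "ee_rot": TCP orientation; "force": force on the tool from outside, world axes, zero at the start; "ft_torque": the same for the moment, N m; "width": opening from 0.0 (shut) to 1.0 (fully open); "gripper_force": force on a finger pad.
Only numpy, scipy, OpenCV 4.12 (cv2) and the standard library are available. Lean on these libraries where they do the work, as an engineer would, in place of code of your own. Each camera call takes 0.05 s, during which the arm holds its last target. There are 200 camera calls.

## Working session

There is one attempt and no reset: what is moved stays moved. The work goes in short steps, Python scripts to look and compute and a tool call to move; the robot and the scene stay as the last step left them, time stands still between calls to the robot, and variables do not carry over. Pictures are saved under pics/ and viewed, at most 10 in all, crops included, and the job is handed in when it is done.

Besides the shell and the picture viewer there is one more tool, called after ">>>" by a JSON object that holds its "method" and its "body". carry_out: Moves the arm, as the interface text tells. Its arguments: {"type":"object","properties":{"claw":{"type":"array","items":{"type":"number"}},"delta_pos":{"type":"array","items":{"type":"array","items":{"type":"number"}}},"angular":{"type":"array","items":{"type":"array","items":{"type":"number"}}},"force":{"type":"number"}},"required":["claw","delta_pos","angular"]}

```bash
mkdir -p pics; ls
cat > h.py <<'E'
import numpy as np, cv2
from cell import arm
from scipy.spatial.transform import Rotation as R
def ray(p,c):
    u,v=c[0]*560,c[1]*420
    d=np.linalg.inv(p["mtx"])@[u,v,1.]; d=p["T"][:3,:3]@d
    return p["T"][:3,3],d
def onz(p,c,z):
    o,d=ray(p,c); return o+d*(z-o[2])/d[2]
def proj(p,X):
    q=np.linalg.inv(p["T"])@np.append(X,1); q=p["mtx"]@q[:3]; return q[:2]/q[2]
def save(p,n): cv2.imwrite("pics/"+n,p["frame"][:,:,::-1])
E
python3 - <<'E'
from h import *
s=arm.observe(); print(s)
ps={}
for n in ["scene","side","wrist"]:
    p=arm.get_image(n); ps[n]=p
    print(n,p["T"][:3,3].round(3),p["T"][:3,2].round(2))
    for l,z in [("base_seat",.024),("base_boss",.036),("base_well",.032),("cell",0),("cap",0),("cap_top",.02),("small_cap",0)]:
        for r in arm.place_of(l,p)[:4]:
            print(l,round(r["conf"],2),(np.array(r["centre"])*[560,420]).round(0),onz(p,r["centre"],z).round(4))
im=np.hstack([ps["scene"]["frame"],ps["side"]["frame"]]);im=np.vstack([im,np.hstack([ps["wrist"]["frame"],ps["wrist"]["frame"]*0])])
cv2.imwrite("pics/a.png",cv2.resize(im[:,:,::-1],(800,600)))
save(ps["scene"],"s0.png")
E
```

```text
pics
{'clock': 0.0, 'joints': array([-1.45164712,  0.43521608,  0.02497774,  1.57411227, -0.01160527,
        1.13400318, -0.0750499 ]), 'dq': array([ 9.08583708e-04,  3.70138632e-06, -1.60268345e-03,  1.52097477e-03,
        7.04065953e-04, -4.07785540e-04,  8.67174843e-04]), 'joint_efforts': array([ 4.43305216e-04, -6.67854238e+01,  9.84874964e-01, -3.14471912e+01,
       -6.07854431e-02,  4.27996670e-02,  1.61132607e-04]), 'position': array([0.13740315, 0.60917338, 0.22594345]), 'ee_rot': array([-3.47646886e-01, -3.12226194e+00,  2.50286388e-03]), 'force': array([ 1.3270119 , -0.22707471,  0.07542693]), 'ft_torque': array([ 0.0248145 , -0.00427088,  0.01770232]), 'gripper_force': 0.0, 'width': 0.9993048117836312}
scene [ 1.029 -0.328  0.823] [-0.47  0.34 -0.81]
base_seat 0.78 [174. 261.] [ 0.5338 -0.2701  0.024 ]
base_seat 0.57 [278. 234.] [ 0.6043 -0.0383  0.024 ]
base_boss 0.94 [174. 261.] [ 0.5407 -0.2704  0.036 ]
base_boss 0.18 [279. 236.] [ 0.617  -0.0443  0.036 ]
base_well 0.61 [174. 257.] [ 0.5291 -0.2669  0.032 ]
base_well 0.58 [175. 262.] [ 0.5417 -0.2703  0.032 ]
cell 0.
[... 347 characters left out ...]
 [ 0.16 -0.86 -0.49]
base_seat 0.87 [312. 169.] [ 0.5308 -0.2762  0.024 ]
base_seat 0.53 [238. 324.] [0.572  0.2919 0.024 ]
base_seat 0.43 [238. 172.] [ 0.7185 -0.23    0.024 ]
base_boss 0.88 [309. 165.] [ 0.5393 -0.2756  0.036 ]
base_well 0.69 [312. 165.] [ 0.5312 -0.2844  0.032 ]
cell 0.7 [170. 269.] [0.7391 0.1584 0.    ]
cell 0.68 [241. 287.] [ 0.5989  0.1847 -0.    ]
cell 0.6 [278. 293.] [0.5334 0.1899 0.    ]
cell 0.55 [241. 323.] [0.5762 0.2654 0.    ]
cap 0.82 [270. 225.] [ 0.5905 -0.0235  0.    ]
cap 0.21 [310. 274.] [0.4867 0.1292 0.    ]
cap_top 0.9 [267. 214.] [ 0.5991 -0.0342  0.02  ]
small_cap 0.52 [311. 274.] [0.486  0.1293 0.    ]
wrist [0.059 0.626 0.384] [ 0.29 -0.06 -0.96]
```

View pics/a.png

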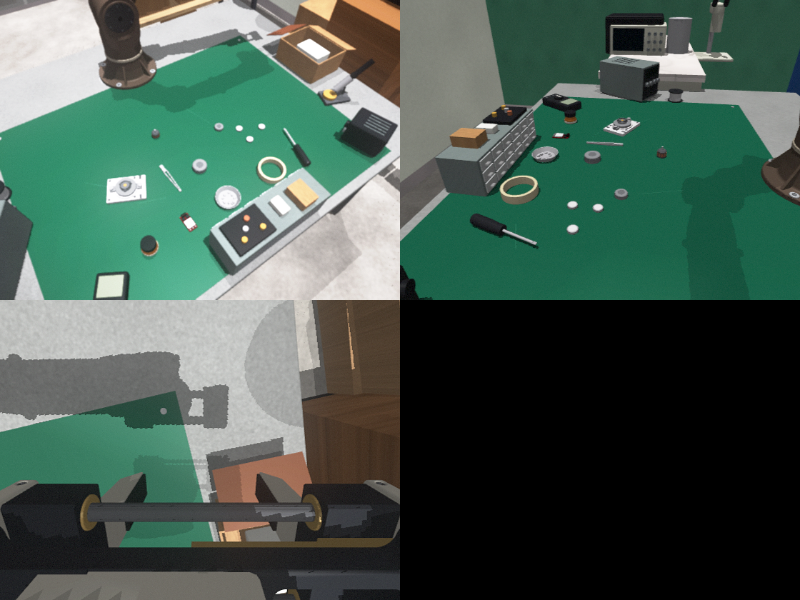

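Run:
```python
import cv2
im=cv2.imread("pics/s0.png")[150:260,240:420]
cv2.imwrite("pics/crop.png",cv2.resize(im,None,fx=4.4,fy=4.4,interpolation=cv2.INTER_CUBIC))
```

```text
(no output)
```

View pics/crop.png

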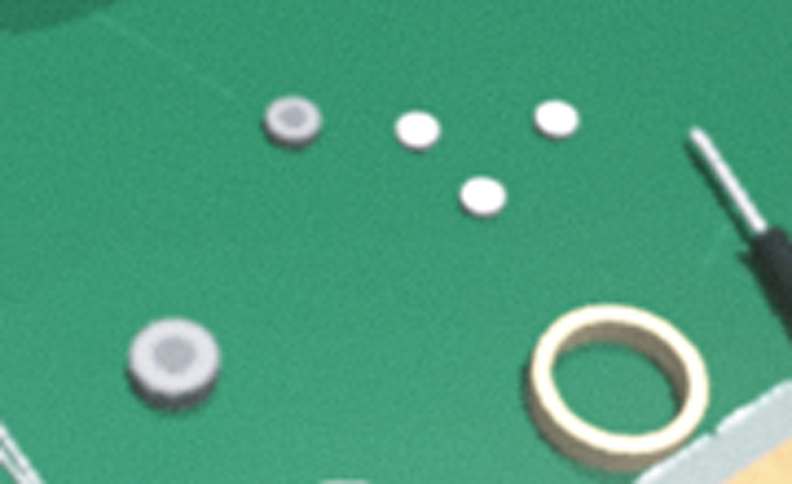

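The scene picture shows three bright discs at (334,184), (347,193) and (368,180). The robot's left is +y, and (368,180) has y≈0.27 against 0.18 and 0.19 for the others, so that is the cell to take. The crop confirms a plain bright disc there, next to the driver tip. The large cap is at (280,236) and the nest with the boss at (174,261). The small low cap at (303,179) stays where it is.

```bash
cat >> h.py <<'E'
def plan(t,n=1,zdir=None):
    """tool-frame shift (cm) to world point t, per row for n rows, and yaw (rad about tool z) to bring tool y to world +x; tilt error"""
    s=arm.observe(); r=R.from_rotvec(s["ee_rot"]); M=r.as_matrix()
    goal=np.array([[0,1,0],[1,0,0],[0,0,-1.]]).T
    d=M.T@(np.array(t)-s["position"])*100
    print("pos",s["position"].round(4),"tool y",M[:,1].round(3),"shift",d.round(2),"per row",(d/n).round(3),"turn",(r.inv()*R.from_matrix(goal)).as_rotvec().round(3),"F",s["force"].round(1),"w",round(s["width"]*9.18,2),"t",s["clock"])
E
python3 -c "
from h import *
plan([.58,.266,.16],20)"
```

```text
pos [0.1375 0.6097 0.2267] tool y [0.22  0.975 0.   ] shift [-50.73 -23.79   6.67] per row [-2.536 -1.189  0.334] turn [ 0.    -0.     1.349] F [-0.2 -1.  -0.6] w 9.2 t 1.2
```

>>> {"method": "carry_out", "body": {"claw": [9, 9, 9, 9, 9, 9, 9, 9, 9, 9, 9, 9, 9, 9, 9, 9, 9, 9, 9, 9], "delta_pos": [[-2.54, -1.19, 0.33], [-2.54, -1.19, 0.33], [-2.54, -1.19, 0.33], [-2.54, -1.19, 0.33], [-2.54, -1.19, 0.33], [-2.54, -1.19, 0.33], [-2.54, -1.19, 0.33], [-2.54, -1.19, 0.33], [-2.54, -1.19, 0.33], [-2.54, -1.19, 0.33], [-2.54, -1.19, 0.33], [-2.54, -1.19, 0.33], [-2.54, -1.19, 0.33], [-2.54, -1.19, 0.33], [-2.54, -1.19, 0.33], [-2.54, -1.19, 0.33], [-2.54, -1.19, 0.33], [-2.54, -1.19, 0.33], [-2.54, -1.19, 0.33], [-2.54, -1.19, 0.33]], "angular": [[0, 0, 0], [0, 0, 0], [0, 0, 0], [0, 0, 0], [0, 0, 0], [0, 0, 0], [0, 0, 0], [0, 0, 0], [0, 0, 0], [0, 0, 0], [0, 0, 0], [0, 0, 0], [0, 0, 0], [0, 0, 0], [0, 0, 0], [0, 0, 0], [0, 0, 0], [0, 0, 0], [0, 0, 0], [0, 0, 0]]}}

```text
clock: 3.2
position: [0.5816, 0.265, 0.1607]
ee_rot: [0.348, 3.122, 0.0]
force: [0.1, 0.6, -0.2]
width: 0.979
gripper_force: 0.0
```

>>> {"method": "carry_out", "body": {"claw": [5, 5, 5, 5, 5, 5, 5, 5, 5, 5, 5], "delta_pos": [[0, 0, 0], [0, 0, 0], [0, 0, 0], [0, 0, 0], [0, 0, 0], [0, 0, 0], [0, 0, 0], [0, 0, 0], [0, 0, 0], [0, 0, 0], [0, 0, 0]], "angular": [[0, 0, 0.135], [0, 0, 0.135], [0, 0, 0.135], [0, 0, 0.135], [0, 0, 0.135], [0, 0, 0.135], [0, 0, 0.135], [0, 0, 0.135], [0, 0, 0.135], [0, 0, 0.135], [0, 0, 0]]}}

```text
clock: 4.3
position: [0.5806, 0.2661, 0.1606]
ee_rot: [2.224, 2.218, -0.0]
force: [0.4, 0.2, 0.1]
width: 0.544
gripper_force: 0.0
```

```bash
cat >> h.py <<'E'
def centroid(l,p,z,m="trace",k=3):
    for r in getattr(arm,m)(l,p)[:k]:
        print(m,l,round(r["conf"],2),(np.array(r["centre"])*[560,420]).round(1),onz(p,r["centre"],z).round(4))
E
python3 -c "
from h import *
plan([.58,.266,.1],10)
p=arm.get_image('wrist');save(p,'w1.png')
centroid('cell',p,.0077);centroid('cell',p,0,'place_of');print(proj(p,[*arm.observe()['position'][:2],0]))"
```

```text
pos [0.5806 0.2661 0.1606] tool y [ 1.    -0.003  0.   ] shift [-0.   -0.06  6.06] per row [-0.    -0.006  0.606] turn [ 0.     0.    -0.003] F [0.4 0.2 0.1] w 4.99 t 4.3
trace cell 0.67 [244.8 254.3] [0.5375 0.1924 0.0077]
trace cell 0.58 [276.8 192.6] [0.5756 0.2667 0.0077]
place_of cell 0.85 [277.3 190.2] [0.5761 0.2676 0.    ]
place_of cell 0.75 [297.1 254.4] [0.5992 0.1883 0.    ]
place_of cell 0.74 [242.6 251.4] [0.5339 0.1924 0.    ]
[281.39118768 191.67393867]
```

View pics/w1.png

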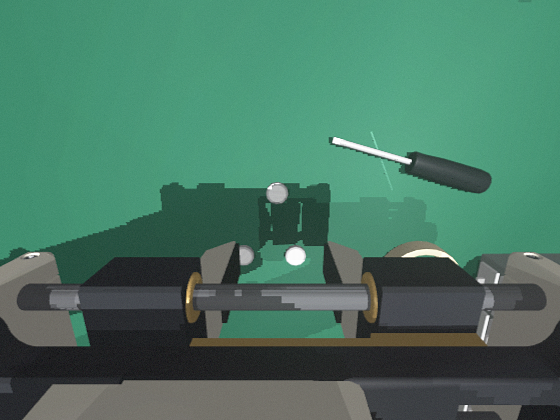

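The wrist picture shows the wanted cell at (277,192), the other two discs at (245,256) and (295,256), and the driver clear on the right. I'll descend and measure again from closer.

>>> {"method": "carry_out", "body": {"claw": [5, 5, 5, 5, 5, 5, 5], "delta_pos": [[0.05, -0.1, 1.6], [0.05, -0.1, 1.6], [0, -0.1, 1.6], [0, -0.1, 1.6], [0, -0.1, 1.6], [0, 0, 1.6], [0, 0, 0]], "angular": [[0, 0, 0], [0, 0, 0], [0, 0, 0], [0, 0, 0], [0, 0, 0], [0, 0, 0], [0, 0, 0]]}}

```text
clock: 5.15
position: [0.5743, 0.2662, 0.0626]
ee_rot: [-2.22, -2.221, 0.005]
force: [-0.2, -0.7, 0.2]
width: 0.544
gripper_force: 0.0
```

```bash
python3 -c "
from h import *
p=arm.get_image('wrist');save(p,'w2.png')
centroid('cell',p,.005);centroid('cell',p,0,'place_of');plan([.5756,.2667,.0045])
# edge based: bright blob
rs=arm.trace('cell',p)
m=rs[0]['region'].astype('uint8') if rs else None
if m is not None:
    c=max(cv2.findContours(m,0,1)[0],key=cv2.contourArea);print(cv2.boundingRect(c),cv2.fitEllipse(c))
"
```

```text
trace cell 0.75 [307.7 315.5] [0.5971 0.1807 0.005 ]
trace cell 0.71 [284.1 224.5] [0.5763 0.2652 0.005 ]
trace cell 0.64 [238.2 312.6] [0.5366 0.1835 0.005 ]
place_of cell 0.74 [284.2 220. ] [0.5764 0.2672 0.    ]
place_of cell 0.61 [234.9 301.8] [0.5333 0.1909 0.    ]
place_of cell 0.47 [305.1 300. ] [0.5949 0.1929 0.    ]
pos [0.5762 0.2667 0.0653] tool y [ 1.    -0.001  0.001] shift [-0.01 -0.07  6.08] per row [-0.007 -0.065  6.08 ] turn [ 0.001 -0.    -0.001] F [ 0.6  1.5 -0.3] w 4.98 t 5.3
(296, 309, 25, 11) ((308.5294494628906, 313.7503662109375), (10.154824256896973, 26.007749557495117), 87.5799560546875)
```

View pics/w2.png

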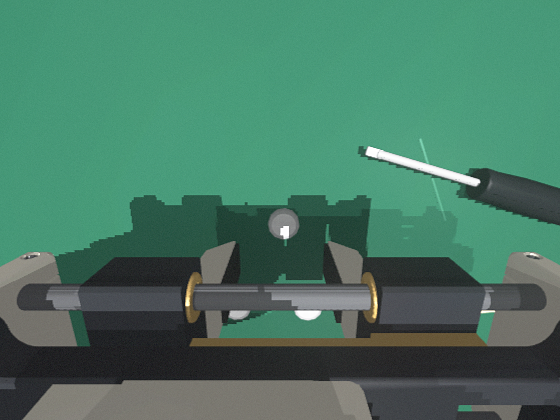

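The cell is at (284,224), centred between the fingers. Going down.

>>> {"method": "carry_out", "body": {"claw": [5, 5, 5, 5, 5], "delta_pos": [[0, 0, 1.3], [0, 0, 1.3], [0, 0, 1.3], [0, 0, 1.3], [0, 0, 0]], "angular": [[0, 0, 0], [0, 0, 0], [0, 0, 0], [0, 0, 0], [0, 0, 0]]}}

```text
clock: 5.85
position: [0.5741, 0.2661, 0.0101]
ee_rot: [-2.222, -2.219, 0.006]
force: [-1.0, 0.2, 0.5]
width: 0.542
gripper_force: 0.0
```

```bash
cat >> h.py <<'E'
def avg(n=6):
    a=[]; 
    for _ in range(n): p=arm.get_image('wrist'); s=arm.observe(); a.append(np.r_[s["position"],s["force"]])
    a=np.array(a); print("avg",a.mean(0).round(4),"sd",a.std(0).round(4)); return p
E
python3 -c "
from h import *
p=avg(5);save(p,'w3.png');centroid('cell',p,.005);centroid('cell',p,0,'place_of');print(arm.observe()['clock'])
"
```

```text
avg [ 0.5757  0.2666  0.0125 -0.1951  0.2516  0.2208] sd [5.000e-04 2.000e-04 7.000e-04 2.583e-01 4.725e-01 1.715e-01]
trace cell 0.71 [280.8 250.4] [0.5758 0.2672 0.005 ]
trace cell 0.43 [222.9 333.1] [0.5359 0.2052 0.005 ]
trace cell 0.19 [519.4 192.4] [0.7153 0.304  0.005 ]
place_of cell 0.74 [279.9 250.5] [0.5752 0.2647 0.    ]
place_of cell 0.66 [313.2 346.2] [0.5988 0.1894 0.    ]
place_of cell 0.44 [223.7 344.8] [0.5347 0.1908 0.    ]
6.2
```

>>> {"method": "carry_out", "body": {"claw": [5, 5, 5, 1.5, 1.5, 1.5, 1.5, 1.5, 1.5, 1.5, 1.5, 1.5], "delta_pos": [[0, 0, 0.4], [0, 0, 0.4], [0, 0, 0], [0, 0, 0], [0, 0, 0], [0, 0, 0], [0, 0, 0], [0, 0, 0], [0, 0, 0], [0, 0, 0], [0, 0, 0], [0, 0, 0]], "angular": [[0, 0, 0], [0, 0, 0], [0, 0, 0], [0, 0, 0], [0, 0, 0], [0, 0, 0], [0, 0, 0], [0, 0, 0], [0, 0, 0], [0, 0, 0], [0, 0, 0], [0, 0, 0]], "force": 15}}

```text
clock: 7.4
position: [0.5758, 0.2668, 0.0048]
ee_rot: [2.223, 2.22, 0.0]
force: [0.7, -0.2, 1.5]
width: 0.24
gripper_force: 15.0
```

```bash
python3 -c "
from h import *
p=avg(5);save(p,'w4.png');plan([.534,-.272,.15],20);centroid('cell',p,.005)"
```

```text
avg [ 0.5758  0.2668  0.0048 -0.2572 -0.6027  1.0662] sd [0.     0.     0.     0.3456 0.7879 0.327 ]
pos [0.5758 0.2668 0.0048] tool y [ 1.    -0.001  0.   ] shift [-53.88  -4.12 -14.53] per row [-2.694 -0.206 -0.726] turn [ 0.    -0.    -0.001] F [0.  0.1 0.4] w 2.22 t 7.65
trace cell 0.74 [279.6 261. ] [0.5747 0.2642 0.005 ]
```

View pics/w4.png

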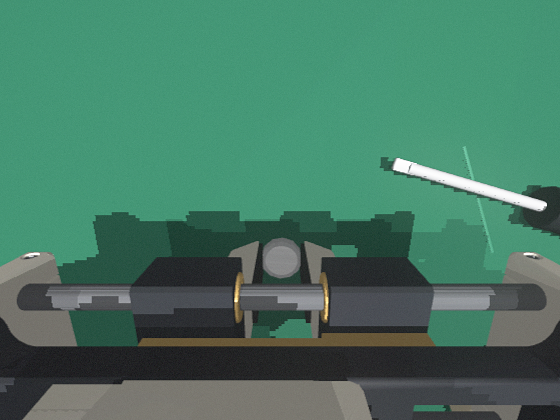

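The cell is gripped between the pads at (281,258). Lifting it and carrying it over the nest.

>>> {"method": "carry_out", "body": {"claw": [1.5, 1.5, 1.5, 1.5, 1.5, 1.5, 1.5, 1.5, 1.5, 1.5, 1.5, 1.5, 1.5, 1.5, 1.5, 1.5, 1.5, 1.5, 1.5, 1.5], "delta_pos": [[0, 0, -1], [0, 0, -3], [0, 0, -3], [0, 0, -3], [-3.4, -0.26, 0], [-3.4, -0.26, 0], [-3.4, -0.26, 0], [-3.4, -0.26, 0], [-3.4, -0.26, 0], [-3.4, -0.26, 0], [-3.4, -0.26, 0], [-3.4, -0.26, 0], [-3.4, -0.26, 0], [-3.4, -0.26, 0], [-3.4, -0.26, 0], [-3.4, -0.26, 0], [-3.4, -0.26, 0], [-3.4, -0.26, 0], [-3.4, -0.26, 0], [-2.9, -0.2, 0]], "angular": [[0, 0, 0], [0, 0, 0], [0, 0, 0], [0, 0, 0], [0, 0, 0], [0, 0, 0], [0, 0, 0], [0, 0, 0], [0, 0, 0], [0, 0, 0], [0, 0, 0], [0, 0, 0], [0, 0, 0], [0, 0, 0], [0, 0, 0], [0, 0, 0], [0, 0, 0], [0, 0, 0], [0, 0, 0], [0, 0, 0]]}}

```text
clock: 9.7
position: [0.5336, -0.2744, 0.1055]
ee_rot: [2.224, 2.218, -0.0]
force: [-0.0, 0.1, -0.6]
width: 0.243
gripper_force: 15.0
```

>>> {"method": "carry_out", "body": {"claw": [1.5, 1.5], "delta_pos": [[0, 0, 0], [0, 0, 0]], "angular": [[0, 0, 0], [0, 0, 0]]}}

```text
clock: 9.9
position: [0.5338, -0.2728, 0.1051]
ee_rot: [-2.225, -2.218, -0.0]
force: [1.1, 0.5, 0.3]
width: 0.24
gripper_force: 15.0
```

```bash
python3 -c "
from h import *
p=avg(4);save(p,'w5.png');plan([.534,-.272,.08],20)
z=arm.observe()['position'][2]
centroid('cell',p,z);centroid('base_boss',p,.036,'place_of');centroid('base_well',p,.032,'place_of');centroid('base_seat',p,.024,'place_of')"
```

```text
avg [ 0.5344 -0.2709  0.1048  0.4434  0.0286  0.1754] sd [1.000e-04 4.000e-04 1.000e-04 4.567e-01 5.722e-01 5.726e-01]
pos [ 0.5345 -0.2706  0.1048] tool y [1.    0.001 0.   ] shift [-0.14 -0.05  2.48] per row [-0.007 -0.003  0.124] turn [ 0.    -0.001  0.001] F [-0.1 -0.7  1.1] w 2.22 t 10.1
trace cell 0.91 [282.  256.4] [ 0.5349 -0.2703  0.1048]
trace cell 0.61 [281.1 191.1] [ 0.5343 -0.2303  0.1048]
place_of base_boss 0.84 [279.2 212.6] [ 0.5327 -0.2653  0.036 ]
place_of base_boss 0.68 [281.5 252. ] [ 0.5346 -0.3006  0.036 ]
place_of base_well 0.9 [279.1 212.1] [ 0.5326 -0.2662  0.032 ]
place_of base_seat 0.88 [278.  209.9] [ 0.5316 -0.2668  0.024 ]
```

View pics/w5.png

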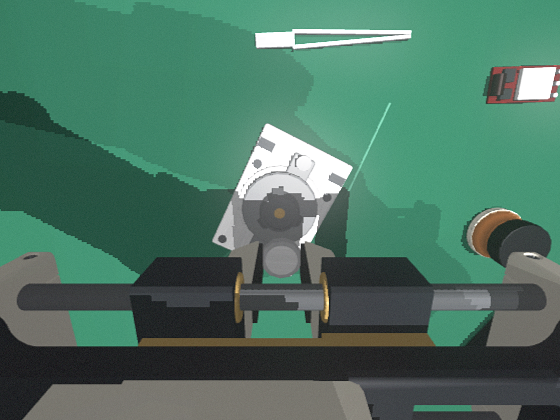

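The nest is turned about 27°, the boss with its dark well is at (279,212), and the held cell is at (282,257). I'll go low beside the boss for a closer measurement.

>>> {"method": "carry_out", "body": {"claw": [1.5, 1.5, 1.5, 1.5, 1.5, 1.5], "delta_pos": [[-1, -0.1, 1], [-1, -0.1, 1], [-1, 0, 1], [0, 0, 1], [0, 0, 0.8], [0, 0, 0]], "angular": [[0, 0, 0], [0, 0, 0], [0, 0, 0], [0, 0, 0], [0, 0, 0], [0, 0, 0]]}}

```text
clock: 10.9
position: [0.5312, -0.3014, 0.055]
ee_rot: [-2.221, -2.218, 0.001]
force: [0.1, 0.3, 0.3]
width: 0.239
gripper_force: 15.0
```

```bash
python3 -c "
from h import *
p=avg(4);save(p,'w6.png');plan([.5325,-.266,.04])
z=arm.observe()['position'][2]
for k in range(2):
    p=arm.get_image('wrist')
    centroid('cell',p,z+.0032);centroid('cell',p,z-.0045,'place_of');centroid('base_boss',p,.036,'place_of',1);centroid('base_well',p,.032,'place_of',1);centroid('base_seat',p,.024,'place_of',1)
cv2.imwrite('pics/c6.png',cv2.resize(p['frame'][150:300,180:380,::-1],None,fx=4,fy=4,interpolation=cv2.INTER_CUBIC))
for X in [(.5325,-.266,.036)]: print(proj(p,X))
"
```

```text
avg [ 0.5322 -0.3018  0.0566  0.1522 -0.0869 -0.4417] sd [3.000e-04 2.000e-04 5.000e-04 3.747e-01 3.834e-01 3.845e-01]
pos [ 0.5325 -0.302   0.0571] tool y [ 1.    -0.001  0.001] shift [ 3.6  -0.    1.71] per row [ 3.598e+00 -1.000e-03  1.709e+00] turn [ 0.001  0.    -0.001] F [-0.2  0.5 -0.5] w 2.2 t 11.1
trace cell 0.56 [280.6 256. ] [ 0.532  -0.2998  0.0603]
place_of cell 0.97 [279.  253.2] [ 0.531  -0.3018  0.0526]
place_of base_boss 0.96 [279.3 187.8] [ 0.5313 -0.2648  0.036 ]
place_of base_well 0.84 [280.6 188.1] [ 0.5321 -0.2659  0.032 ]
place_of base_seat 0.7 [279.2 187.1] [ 0.5311 -0.2671  0.024 ]
trace cell 0.58 [278.4 255.8] [ 0.5305 -0.2998  0.0603]
place_of cell 0.81 [280.  255.3] [ 0.5314 -0.3033  0.0526]
place_of base_boss 0.69 [281.4 189.3] [ 0.5323 -0.2659  0.036 ]
place_of base_well 0.9 [282.4 187.7] [ 0.533  -0.2658  0.032 ]
place_of base_seat 0.63 [281.1 189.5] [ 0.5322 -0.2689  0.024 ]
[281.65193834 189.49572924]
```

View pics/c6.png

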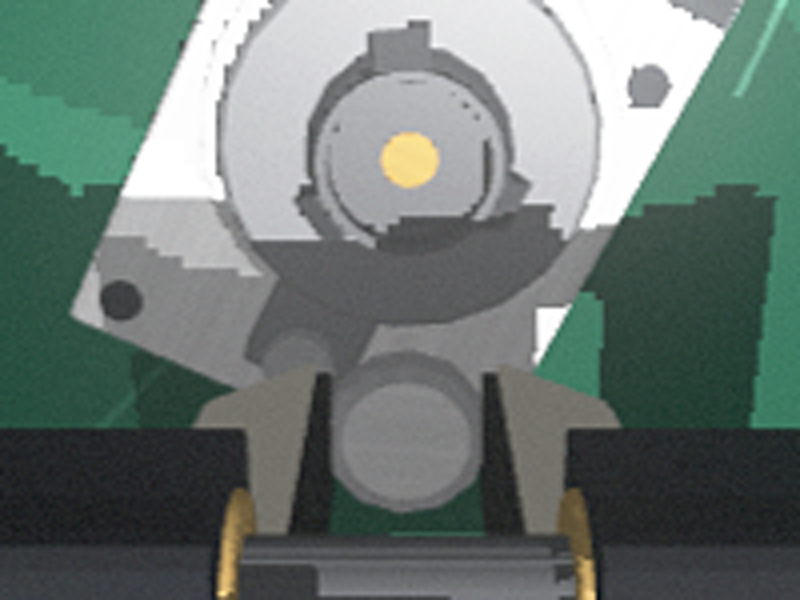

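The crop shows the well's gold contact at (282.4,189.8) in full-picture pixels and the held cell's top face at about (281.3,260.1).

```bash
python3 -c "
from h import *
p=arm.get_image('wrist')
f=p['frame'];h=cv2.cvtColor(f,cv2.COLOR_RGB2HSV)
m=((h[...,0]>15)&(h[...,0]<35)&(h[...,1]>80)).astype('uint8');m[:170]=0;m[215:]=0;m[:,:255]=0;m[:,310:]=0
M=cv2.moments(m,True);c=np.array([M['m10']/M['m00']+.5,M['m01']/M['m00']+.5]);print('gold',c,M['m00'],onz(p,c/[560,420],.032))
z=.0566+.0032
for q in [(281.3,260.1),(281.5,257.7)]: print(q,onz(p,np.array(q)/[560,420],z))
# predicted outline of cell if centred at TCP
for dy in (-.001,0,.001):
  P=[proj(p,[.5325+.01225*np.cos(a),-.302+dy+.01225*np.sin(a),zz]) for a in np.linspace(0,6.28,60) for zz in (.0598,.0537)]
  P=np.array(P);print(dy,P.min(0),P.max(0))
plan([0.5325,-.266,.04])
"
```

```text
gold [282.74183007 189.99019608] 153.0 [ 0.53301869 -0.26727884  0.032     ]
(281.3, 260.1) [ 0.53202979 -0.30273654  0.0598    ]
(281.5, 257.7) [ 0.53214968 -0.30118135  0.0598    ]
-0.001 [261.22816633 237.10932854] [302.98612762 278.94144304]
0 [261.19020915 235.54898955] [303.02040645 277.46445268]
0.001 [261.15212036 233.98331545] [303.05480403 275.98245281]
pos [ 0.532  -0.3022  0.0567] tool y [ 1.    -0.001 -0.   ] shift [3.62 0.04 1.67] per row [3.62  0.042 1.669] turn [-0.    -0.    -0.001] F [-0.1  0.5 -0.6] w 2.19 t 11.75
```

>>> {"method": "carry_out", "body": {"claw": [1.5, 1.5, 1.5, 1.5, 1.5], "delta_pos": [[1.5, 0.04, 0], [1.5, 0.04, 0], [0.55, 0, 0.6], [0, 0, 0.6], [0, 0, 0]], "angular": [[0, 0, 0], [0, 0, 0], [0, 0, 0], [0, 0, 0], [0, 0, 0]]}}

```text
clock: 12.25
position: [0.5324, -0.2662, 0.0437]
ee_rot: [-2.221, -2.22, 0.001]
force: [-0.5, -0.5, 0.2]
width: 0.24
gripper_force: 15.0
```

```bash
python3 -c "
from h import *
p=avg(4);plan([.5328,-.2665,.0365])
c=p['frame'][190:330,190:376,::-1]
cv2.imwrite('pics/c7.png',cv2.resize(c,None,fx=4,fy=4,interpolation=cv2.INTER_CUBIC))
for n,r,z,C in [('rim',.015,.036,(.533,-.2673)),('flange',.0315,.024,(.533,-.2673)),('celltop',.01225,.0476,(.533,-.2673))]:
  P=np.array([proj(p,[C[0]+r*np.cos(a),C[1]+r*np.sin(a),z]) for a in np.linspace(0,6.28,90)]);print(n,((P.min(0)-[190,190])*4).round(),((P.max(0)-[190,190])*4).round())
"
```

```text
avg [ 0.5326 -0.2672  0.0445  0.3234  0.1648 -0.0038] sd [1.000e-04 3.000e-04 2.000e-04 3.125e-01 7.457e-01 2.609e-01]
pos [ 0.5328 -0.2674  0.0448] tool y [ 1.    -0.002  0.   ] shift [0.09 0.   0.83] per row [0.093 0.001 0.826] turn [ 0.     0.    -0.002] F [-0.2  1.3  0.1] w 2.16 t 12.45
rim [271. 152.] [463. 327.]
flange [177.  27.] [557. 377.]
celltop [284. 199.] [451. 350.]
```

View pics/c7.png

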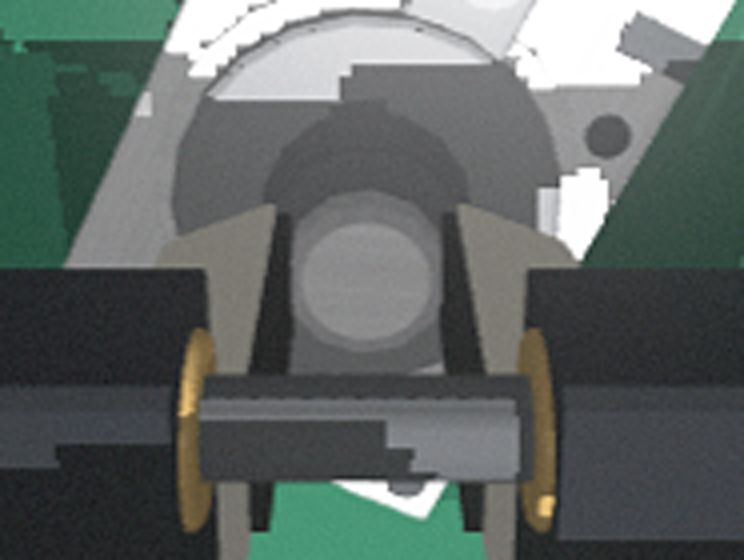

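The held cell (centre column about 366 in the crop) lines up with the boss (about 367), and the rows match the prediction. Lowering it into the well.

>>> {"method": "carry_out", "body": {"claw": [1.5, 1.5, 1.5, 1.5, 1.5, 1.5], "delta_pos": [[0, 0, 0.2], [0, 0, 0.2], [0, 0, 0.1], [0, 0, 0.1], [0, 0, 0.1], [0, 0, 0]], "angular": [[0, 0, 0], [0, 0, 0], [0, 0, 0], [0, 0, 0], [0, 0, 0], [0, 0, 0]]}}

```text
clock: 13.05
position: [0.5328, -0.2667, 0.0376]
ee_rot: [-2.222, -2.22, 0.0]
force: [1.1, 0.2, 0.2]
width: 0.239
gripper_force: 15.0
```

```bash
python3 -c "
from h import *
p=avg(5);print(arm.observe()['ft_torque'],arm.observe()['clock'])"
```

```text
avg [ 0.5329 -0.2667  0.0377  0.2364  0.6209 -0.1612] sd [0.     0.     0.     0.2071 0.5094 0.3291]
[-0.06579285  0.07911996  0.00489651] 13.3
```

>>> {"method": "carry_out", "body": {"claw": [1.5, 1.5, 2.6, 3, 3.6, 4, 4, 4, 4, 4, 4, 4, 4], "delta_pos": [[0, 0, 0.04], [0, 0, 0], [0, 0, 0], [0, 0, 0], [0, 0, 0], [0, 0, 0], [0, 0, 0], [0, 0, 0], [0, 0, -0.5], [0, 0, -1.5], [0, 0, -2], [0, 0, -2], [0, 0, 0]], "angular": [[0, 0, 0], [0, 0, 0], [0, 0, 0], [0, 0, 0], [0, 0, 0], [0, 0, 0], [0, 0, 0], [0, 0, 0], [0, 0, 0], [0, 0, 0], [0, 0, 0], [0, 0, 0], [0, 0, 0]]}}

```text
clock: 14.6
position: [0.5346, -0.2679, 0.101]
ee_rot: [2.22, 2.216, 0.003]
force: [-0.1, -0.5, -1.1]
width: 0.438
gripper_force: 0.0
```

```bash
python3 -c "
from h import *
p=avg(2);plan([.597,-.027,.12],10)
c=p['frame'][140:280,190:376,::-1]
cv2.imwrite('pics/c8.png',cv2.resize(c,None,fx=4,fy=4,interpolation=cv2.INTER_CUBIC))
centroid('cell',p,.032,'place_of')
for n,r,z,C in [('rim',.015,.036,(.533,-.2673)),('celltop',.01225,.0397,(.533,-.2673))]:
  P=np.array([proj(p,[C[0]+r*np.cos(a),C[1]+r*np.sin(a),z]) for a in np.linspace(0,6.28,90)]);print(n,((P.min(0)-[190,140])*4).round(),((P.max(0)-[190,140])*4).round())
"
```

```text
avg [ 0.5337 -0.2671  0.099   0.349  -0.2222 -0.4976] sd [3.000e-04 2.000e-04 6.000e-04 7.000e-02 3.275e-01 1.903e-01]
pos [ 0.5334 -0.2668  0.0984] tool y [ 1.    -0.001  0.002] shift [23.99  6.34 -2.16] per row [ 2.399  0.634 -0.216] turn [ 0.002  0.    -0.001] F [ 0.4  0.1 -0.3] w 4.01 t 14.7
place_of cell 0.8 [276.5 218.7] [ 0.5303 -0.267   0.032 ]
rim [285. 251.] [434. 392.]
celltop [297. 270.] [421. 386.]
```

View pics/c8.png

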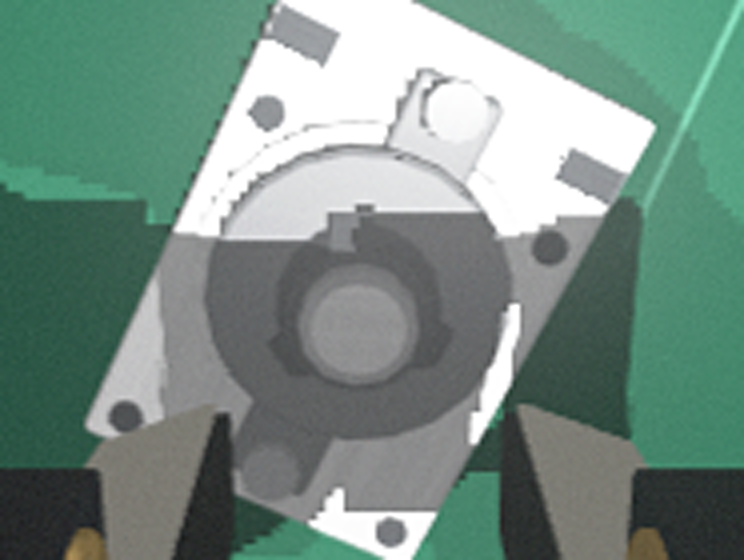

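The cell lies flat and concentric in the boss, centred at (358,326) in the crop against a predicted (359,328). Next, the cap.

>>> {"method": "carry_out", "body": {"claw": [6.5, 6.5, 6.5, 6.5, 6.5, 6.5, 6.5, 6.5, 6.5, 6.5, 6.5, 6.5], "delta_pos": [[2.4, 0.63, 0], [2.4, 0.63, 0], [2.4, 0.63, 0], [2.4, 0.63, 0], [2.4, 0.63, 0], [2.4, 0.63, 0], [2.4, 0.63, 0], [2.4, 0.63, 0], [2.4, 0.63, 0], [2.4, 0.63, 0], [0, 0, 0], [0, 0, 0]], "angular": [[0, 0, 0], [0, 0, 0], [0, 0, 0], [0, 0, 0], [0, 0, 0], [0, 0, 0], [0, 0, 0], [0, 0, 0], [0, 0, 0], [0, 0, 0], [0, 0, 0], [0, 0, 0]]}}

```text
clock: 15.95
position: [0.5956, -0.0263, 0.0966]
ee_rot: [-2.22, -2.221, 0.002]
force: [-0.0, -0.6, -1.0]
width: 0.707
gripper_force: 0.0
```

```bash
python3 -c "
from h import *
p=avg(3);save(p,'w9.png')
for i in range(3):
  p=arm.get_image('wrist');centroid('cap_top',p,.02,'place_of',1);centroid('cap',p,0,'place_of',1)
t=arm.trace('cap',p)
for r in t[:2]:
  m=r['region'].astype('uint8');c=max(cv2.findContours(m,0,1)[0],key=cv2.contourArea);print(r['conf'],cv2.boundingRect(c))
C=(.6,-.028)
P=np.array([proj(p,[C[0]+.024*np.cos(a),C[1]+.024*np.sin(a),z]) for a in np.linspace(0,6.28,90) for z in (0,.02)]);print(P.min(0),P.max(0))
plan([.597,-.027,.07])
"
```

```text
avg [ 0.5956 -0.0278  0.097  -0.1927 -0.1717  0.2269] sd [0.000e+00 3.000e-04 1.000e-04 5.850e-02 1.275e-01 4.744e-01]
place_of cap_top 0.83 [277.9 214.5] [ 0.5927 -0.0273  0.02  ]
place_of cap 0.8 [282.1 207.8] [ 0.5963 -0.0276  0.    ]
place_of cap_top 0.81 [280.8 215.1] [ 0.5955 -0.0276  0.02  ]
place_of cap 0.77 [281.  208.8] [ 0.5956 -0.0282  0.    ]
place_of cap_top 0.74 [278.3 217.1] [ 0.5935 -0.0288  0.02  ]
place_of cap 0.85 [282.4 209. ] [ 0.5971 -0.0279  0.    ]
0.78 (251, 184, 57, 58)
[257.69950962 183.44022119] [314.16002763 242.15091639]
pos [ 0.5962 -0.0268  0.0973] tool y [ 1.    -0.001  0.   ] shift [-0.02  0.08  2.73] per row [-0.019  0.083  2.735] turn [ 0.    -0.    -0.001] F [-0.2  0.3 -0.2] w 6.49 t 16.6
```

View pics/w9.png

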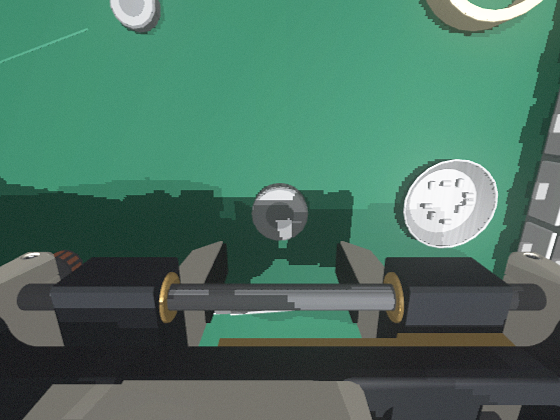

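The cap is centred between the fingers at (280,213), with the dish clear at (450,203). Descending to grip it.

>>> {"method": "carry_out", "body": {"claw": [6.5, 6.5, 6.5, 6.5, 6.5, 6.5, 6.5, 4, 4, 4, 4, 4, 4], "delta_pos": [[-0.04, -0.05, 2], [-0.04, -0.05, 2], [0, 0, 2], [0, 0, 1.5], [0, 0, 1], [0, 0, 0.6], [0, 0, 0], [0, 0, 0], [0, 0, 0], [0, 0, 0], [0, 0, 0], [0, 0, 0], [0, 0, 0]], "angular": [[0, 0, 0], [0, 0, 0], [0, 0, 0], [0, 0, 0], [0, 0, 0], [0, 0, 0], [0, 0, 0], [0, 0, 0], [0, 0, 0], [0, 0, 0], [0, 0, 0], [0, 0, 0], [0, 0, 0]], "force": 20}}

```text
clock: 17.9
position: [0.5957, -0.0276, 0.0069]
ee_rot: [2.222, 2.22, 0.001]
force: [-0.7, 0.1, 6.0]
width: 0.528
gripper_force: 20.0
```

```bash
python3 -c "
from h import *
p=avg(3);plan([.533,-.2672,.08],10)
for i in range(3):
  p=arm.get_image('wrist');centroid('cap_top',p,.02,'place_of',1);centroid('cap',p,0,'place_of',1)
t=arm.trace('cap',p)
if t:
  ys,xs=np.nonzero(t[0]['region']);print(t[0]['conf'],xs.min(),xs.max(),ys.min(),ys.max())
s=arm.observe()['position']
for dy in(-.002,0,.002):
  P=np.array([proj(p,[s[0]+.024*np.cos(a),s[1]+dy+.024*np.sin(a),z]) for a in np.linspace(0,6.28,90) for z in (0,.02)]);print(dy,P.min(0),P.max(0))
"
```

```text
avg [ 0.5957 -0.0276  0.007  -0.7436 -0.0955  6.5309] sd [0.     0.     0.     0.4736 0.5661 0.294 ]
pos [ 0.5957 -0.0276  0.007 ] tool y [ 1.    -0.001  0.001] shift [-23.97  -6.23  -7.32] per row [-2.397 -0.623 -0.732] turn [ 0.001 -0.    -0.001] F [-0.3 -0.4  6.5] w 4.78 t 18.05
place_of cap_top 0.82 [280.4 268. ] [ 0.5951 -0.0278  0.02  ]
place_of cap 0.97 [283.  249.6] [ 0.5967 -0.0261  0.    ]
place_of cap_top 0.79 [278.3 269.1] [ 0.594  -0.0285  0.02  ]
place_of cap 0.8 [283.8 252.9] [ 0.5972 -0.0283  0.    ]
place_of cap_top 0.65 [279.1 268.1] [ 0.5944 -0.0278  0.02  ]
0.89 239 323 216 283
-0.002 [238.11171271 218.12711886] [324.64005744 307.7604211 ]
0 [237.94661996 214.94776152] [324.79230503 304.8016634 ]
0.002 [237.78031269 211.74667971] [324.94567435 301.82209148]
```

>>> {"method": "carry_out", "body": {"claw": [4, 4, 4, 4, 4, 4, 4, 4, 4, 4, 4, 4, 4, 4, 4], "delta_pos": [[0, 0, -1], [0, 0, -3], [0, 0, -3], [-2.4, -0.63, -1], [-2.4, -0.63, 0], [-2.4, -0.63, 0], [-2.4, -0.63, 0], [-2.4, -0.63, 0], [-2.4, -0.63, 0], [-2.4, -0.63, 0], [-2.4, -0.63, 0], [-2.4, -0.63, 0], [-2.32, -0.63, 0], [0, 0, 0], [0, 0, 0]], "angular": [[0, 0, 0], [0, 0, 0], [0, 0, 0], [0, 0, 0], [0, 0, 0], [0, 0, 0], [0, 0, 0], [0, 0, 0], [0, 0, 0], [0, 0, 0], [0, 0, 0], [0, 0, 0], [0, 0, 0], [0, 0, 0], [0, 0, 0]]}}

```text
clock: 20.05
position: [0.5317, -0.267, 0.0867]
ee_rot: [-2.224, -2.219, -0.0]
force: [0.4, 0.7, -0.7]
width: 0.523
gripper_force: 20.0
```

```bash
python3 -c "
from h import *
p=avg(4);plan([.533,-.2668,.05],1)
z=arm.observe()['position'][2]
centroid('cap_top',p,z+.013,'place_of',1);centroid('cap',p,z-.007,'place_of',1)"
```

```text
avg [ 0.5323 -0.2655  0.0864  0.3345  0.3705 -0.2348] sd [1.000e-04 3.000e-04 1.000e-04 6.778e-01 5.495e-01 3.562e-01]
pos [ 0.5324 -0.2653  0.0863] tool y [1.    0.001 0.   ] shift [-0.15  0.06  3.63] per row [-0.151  0.059  3.633] turn [ 0.    -0.001  0.001] F [-0.3 -0.5  0.3] w 4.81 t 20.25
place_of cap_top 0.69 [277.6 270.4] [ 0.5303 -0.2671  0.0993]
place_of cap 0.62 [282.5 251.3] [ 0.5331 -0.265   0.0793]
```

>>> {"method": "carry_out", "body": {"claw": [4, 4, 4, 4, 4], "delta_pos": [[0, 0.04, 1], [0, 0, 1], [0, 0, 1], [0, 0, 0], [0, 0, 0]], "angular": [[0, 0, 0], [0, 0, 0], [0, 0, 0], [0, 0, 0], [0, 0, 0]]}}

```text
clock: 20.85
position: [0.5319, -0.2667, 0.0557]
ee_rot: [-2.222, -2.219, 0.001]
force: [0.6, -0.3, -0.3]
width: 0.523
gripper_force: 20.0
```

```bash
python3 -c "
from h import *
p=avg(4);plan([.533,-.2668,.05],1)"
```

```text
avg [ 0.5324 -0.2669  0.0565  0.0915 -0.0299 -0.0241] sd [1.000e-04 0.000e+00 2.000e-04 2.960e-01 4.314e-01 4.469e-01]
pos [ 0.5326 -0.2669  0.0567] tool y [ 1.    -0.001  0.001] shift [0.01 0.04 0.67] per row [0.01  0.043 0.668] turn [ 0.001  0.    -0.001] F [ 0.5 -0.5  0.3] w 4.77 t 21.05
```

>>> {"method": "carry_out", "body": {"claw": [4, 4, 4, 4, 4, 4, 4], "delta_pos": [[0, 0.03, 0.4], [0, 0, 0.4], [0, 0, 0.3], [0, 0, 0.3], [0, 0, 0.2], [0, 0, 0.15], [0, 0, 0]], "angular": [[0, 0, 0], [0, 0, 0], [0, 0, 0], [0, 0, 0], [0, 0, 0], [0, 0, 0], [0, 0, 0]]}}

```text
clock: 21.75
position: [0.5325, -0.2667, 0.0386]
ee_rot: [-2.222, -2.22, 0.0]
force: [-0.6, -1.0, -0.4]
width: 0.525
gripper_force: 20.0
```

```bash
python3 -c "
from h import *
p=avg(5);print(arm.observe()['clock'])"
```

```text
avg [ 0.5327 -0.2668  0.0389 -0.0383  0.0434 -0.1943] sd [0.000e+00 0.000e+00 1.000e-04 3.459e-01 4.959e-01 4.639e-01]
22.0
```

>>> {"method": "carry_out", "body": {"claw": [4, 4, 4, 4], "delta_pos": [[0, 0, 0.1], [0, 0, 0.05], [0, 0, 0], [0, 0, 0]], "angular": [[0, 0, 0], [0, 0, 0], [0, 0, 0], [0, 0, 0]]}}

```text
clock: 22.4
position: [0.5327, -0.2669, 0.0375]
ee_rot: [2.223, 2.22, 0.0]
force: [0.0, 0.1, 1.6]
width: 0.522
gripper_force: 20.0
```

```bash
python3 -c "
from h import *
p=avg(5);print(arm.observe()['clock'])"
```

```text
avg [ 0.5328 -0.2668  0.0375 -0.0661 -0.1881  2.8332] sd [0.     0.     0.     0.5567 0.2431 0.2824]
22.65
```

The lip rests on the catches with 2.8 N and no side force. I'll let go, shut the fingers and push from above.

>>> {"method": "carry_out", "body": {"claw": [5, 5.5, 6.2, 6.2, 6.2, 6.2, 6.2, 6.2, 0, 0, 0, 0, 0, 0, 0, 0, 0, 0], "delta_pos": [[0, 0, 0], [0, 0, 0], [0, 0, 0], [0, 0, 0], [0, 0, 0], [0, 0, -1], [0, 0, -1.5], [0, 0, -1.5], [0, 0, 0], [0, 0, 0], [0, 0, 0], [0, 0, 0], [0, 0, 0], [0, 0, 0], [0, 0, 0], [0, 0, 0], [0, 0, 0], [0, 0, 0]], "angular": [[0, 0, 0], [0, 0, 0], [0, 0, 0], [0, 0, 0], [0, 0, 0], [0, 0, 0], [0, 0, 0], [0, 0, 0], [0, 0, 0], [0, 0, 0], [0, 0, 0], [0, 0, 0], [0, 0, 0], [0, 0, 0], [0, 0, 0], [0, 0, 0], [0, 0, 0], [0, 0, 0]], "force": 20}}

```text
clock: 24.45
position: [0.5326, -0.2667, 0.0773]
ee_rot: [2.223, 2.22, 0.0]
force: [-0.2, 0.1, -0.7]
width: 0.009
gripper_force: 0.0
```

```bash
python3 -c "
from h import *
p=avg(3);plan([.533,-.2672,.052],1);save(p,'w10.png')
centroid('cap_top',p,.051,'place_of',2);centroid('cap',p,.031,'place_of',2)
t=arm.trace('cap',p)
if t:
  ys,xs=np.nonzero(t[0]['region']);print(t[0]['conf'],xs.min(),xs.max(),ys.min(),ys.max())
P=np.array([proj(p,[.5328+.024*np.cos(a),-.2672+.024*np.sin(a),z]) for a in np.linspace(0,6.28,90) for z in (.031,.051)]);print(P.min(0),P.max(0))
"
```

```text
avg [ 0.5326 -0.2667  0.0773  0.1425 -0.0967 -0.2616] sd [0.     0.     0.     0.1819 0.1573 0.5541]
pos [ 0.5326 -0.2667  0.0773] tool y [ 1.    -0.001  0.   ] shift [-0.05  0.04  2.53] per row [-0.048  0.042  2.533] turn [ 0.    -0.    -0.001] F [-0.  0. -1.] w 0.06 t 24.6
place_of cap_top 0.92 [279.6 239.6] [ 0.5314 -0.267   0.051 ]
place_of cap 0.63 [282.7 227.9] [ 0.5336 -0.2661  0.031 ]
0.86 247 316 198 249
[246.45513673 198.26946558] [316.78914697 271.2539281 ]
```

Cap is level and where expected. Lowering to touch its top.

>>> {"method": "carry_out", "body": {"claw": [0, 0, 0, 0, 0, 0, 0], "delta_pos": [[-0.04, 0.03, 1], [0, 0, 0.8], [0, 0, 0.4], [0, 0, 0.3], [0, 0, 0.2], [0, 0, 0.1], [0, 0, 0]], "angular": [[0, 0, 0], [0, 0, 0], [0, 0, 0], [0, 0, 0], [0, 0, 0], [0, 0, 0], [0, 0, 0]]}}

```text
clock: 25.45
position: [0.5333, -0.2674, 0.0498]
ee_rot: [2.222, 2.219, 0.001]
force: [-0.4, 0.6, 4.2]
width: 0.006
gripper_force: 1.8
```

>>> {"method": "carry_out", "body": {"claw": [0, 0, 0, 0], "delta_pos": [[0, 0, 0.1], [0, 0, 0.1], [0, 0, 0.1], [0, 0, 0]], "angular": [[0, 0, 0], [0, 0, 0], [0, 0, 0], [0, 0, 0]]}}

```text
clock: 25.85
position: [0.533, -0.2671, 0.0464]
ee_rot: [2.222, 2.22, 0.0]
force: [-0.1, -0.5, -0.5]
width: 0.005
gripper_force: 0.0
```

>>> {"method": "carry_out", "body": {"claw": [0, 0, 0, 0], "delta_pos": [[0, 0, 0.1], [0, 0, 0.1], [0, 0, 0.05], [0, 0, 0]], "angular": [[0, 0, 0], [0, 0, 0], [0, 0, 0], [0, 0, 0]]}}

```text
clock: 26.25
position: [0.5329, -0.2671, 0.0443]
ee_rot: [-2.223, -2.22, -0.001]
force: [-2.3, 1.5, 9.2]
width: 0.005
gripper_force: 4.5
```

>>> {"method": "carry_out", "body": {"claw": [0, 0, 0], "delta_pos": [[0, 0, 0.05], [0, 0, 0.05], [0, 0, 0]], "angular": [[0, 0, 0], [0, 0, 0], [0, 0, 0]]}}

```text
clock: 26.55
position: [0.5329, -0.2671, 0.0443]
ee_rot: [2.223, 2.22, 0.002]
force: [-5.4, 3.2, 20.3]
width: 0.007
gripper_force: 10.0
```

>>> {"method": "carry_out", "body": {"claw": [0, 0, 0, 0, 0, 0], "delta_pos": [[0, 0, 0.05], [0, 0, 0], [0, 0, 0], [0, 0, 0], [0, 0, 0], [0, 0, 0]], "angular": [[0, 0, 0], [0, 0, 0], [0, 0, 0], [0, 0, 0], [0, 0, 0], [0, 0, 0]]}}

```text
clock: 27.15
position: [0.533, -0.2671, 0.0442]
ee_rot: [2.223, 2.22, 0.002]
force: [-7.5, 4.6, 24.9]
width: 0.004
gripper_force: 12.6
```

```bash
python3 -c "
from h import *
p=avg(5)
t=arm.trace('cap',p)
if t:
  ys,xs=np.nonzero(t[0]['region']);print(t[0]['conf'],xs.min(),xs.max(),ys.min(),ys.max())
for z0 in (.024,.026,.030):
  P=np.array([proj(p,[.5328+.024*np.cos(a),-.2672+.024*np.sin(a),z]) for a in np.linspace(0,6.28,90) for z in (z0,z0+.02)]);print(z0,P.min(0),P.max(0))
p=arm.get_image('side')
for i in range(2): centroid('cap_top',p,.044,'place_of',2)
print(proj(p,[.5328,-.2672,.044]),arm.observe()['clock'])
"
```

```text
avg [ 0.533  -0.2671  0.0442 -7.2043  4.4495 25.0371] sd [0.     0.     0.     0.263  0.6529 0.4573]
0.93 242 320 209 256
0.024 [240.84611293 208.4499255 ] [321.34363313 291.83140253]
0.026 [240.39910223 209.39091328] [321.79311169 293.68858245]
0.03 [239.47455347 211.33276436] [322.72281061 297.52447642]
place_of cap_top 0.45 [310.6 162.6] [ 0.5344 -0.2727  0.044 ]
place_of cap_top 0.45 [310.6 162.6] [ 0.5344 -0.2727  0.044 ]
[310.94365659 163.4304855 ] 27.6
```

The cap is seated at its 44 mm height, and the arm is pressing it at a steady 25 N. Handing in.

```bash
python3 -c "
from h import *
print(arm.sign_off())"
```

```text
the job is handed in; nothing more can be done
None
```

The coin cell is flat in the well and the large cap is pressed home on the flange (its top measures about 44 mm above the bench); I handed in at about 28 s with the arm still pressing it at a steady 25 N.

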